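# Clip the hot digestion tube and hold it up tilted for inspection

## Task

Take the spring clip off its parking post by squeezing its two handles, put its open jaws over the black cap of the tall tube in the block heater and let them close on the cap. Then, carrying the clip (its flat tongue between the handles can be gripped across without opening the jaws), draw the tube out of the heater and tip it to about 45 degrees from upright, cap end higher, well above the heater, so that the residue can be looked at; finish while still holding it up like that, at rest. The tube is hot: never touch it with the gripper itself, only with the clip; leave the two short tubes in the heater and do not disturb the other things.

Things in the scene. Friction and masses are not known exactly. Their poses are not given: they have to be found in the camera images.
- clip_handles (a point): Spring clip (107 mm tall, 90 g), upright at the start, jaws round the parking post. Point on its centre line, half-way up its two steel handles, 72 mm above its underside. z up along the clip, y handle to handle. Handles 18 mm wide in x, flaring to +y and -y: 46 mm over their outer faces here, 54 mm at their tops, 16 mm above. Squeezed to their stop (about 29 mm; 8 to 10 N a side, 20 N is sure) they open the jaws
- clip_tongue (a point): middle of the clip's flat aluminium tongue between the handles, 10 mm above clip_handles; 28 mm wide in x, 10 mm thick in y, its top 25 mm above this point. Pinched across x it carries the clip without opening it, and the fingers clear the handles. Same axes as clip_handles
- clip_jaws (a point): centre between the clip's two rubber V-jaws, 62 mm below clip_handles; jaws 20 mm tall, geared to move equally. Released, springs close them with about 6 N each on a 20 mm round; fully open they clear it by about 5 mm or more on each side and reach 28 mm from the centre line. The clip's body begins 22 mm above this point. Set this point level with the cap's centre. Same axes
- clip: the same spring clip; origin on its centre line at the jaws' underside, 72 mm below clip_handles; same axes
- clip_jaw_l (a joint): opening angle of one jaw (the other is equal): 0 when closed on a 20 mm round (post or cap), 0.25 fully open, -0.12 closed on nothing
- post_mid (a point): middle of the parking post, an upright aluminium post 20 mm in diameter and 20 mm tall, on a grey square base 75 x 75 x 30 mm fixed to the table; the point lies 40 mm above the table
- park: the parking post with its base (fixed); origin at the centre of its underside on the table
- heater: block heater (fixed), aluminium block 110 x 150 mm with 2 x 3 upright bores 18 mm wide and 45 mm deep, 45 mm apart; block top 70 mm above the table. Origin at the centre of its underside; x from its black control front (toward -x) to its back, y along its long side
- tall_tube_cap (a point): the tall tube, centre of its black cap. Glass tube 16 mm in diameter, 85 mm long over all, with a black round cap 20 mm in diameter and 20 mm tall at its top; it stands in a bore, its cap top 40 mm above the block, so this point starts 100 mm above the table. The two other tubes stand 19 mm lower. z along the tube, to the cap. 30 to 65 g
- tall_tube: the same tall tube; origin at the centre of its bottom end, 75 mm below the cap's centre along its axis; z along the tube, to the cap
- short_tube_a_cap (a point): a short tube in the heater, centre of its cap (20 mm in diameter, 18 mm tall, top 21 mm above the block)
- short_tube_b_cap (a point): the other short tube, the same
- wrench: steel wrench lying on the table, 150 mm; leave alone
- screwdriver: screwdriver lying on the table, 170 mm; leave alone
- reagent: amber bottle, 64 mm in diameter, 120 mm tall; leave alone
- beaker: glass beaker, 64 mm in diameter, 80 mm tall; leave alone
- jar: glass jar, 56 mm in diameter, 70 mm tall; leave alone
- column_nut: brass ring nut, 40 mm in diameter, 14 mm tall; leave alone

How it is judged:
On the way, in this order (a step that is already met when the one before it is completed fails the run):
1. the clip is off its parking post (horizontal distance between clip and park above 0.06 m and contact force between clip and park below 0.05 N), for 0.2 s.
2. the clip's jaws have closed on the cap of the tall tube while it still stands in the heater (contact force between clip and tall_tube above 3 N and value of joint clip_jaw_l between -0.06 and 0.06 rad and z of tall_tube_cap in the frame of heater below 0.112 m), for 0.2 s.
At the end, for the whole second after the job is handed in: tall tube in the clip's jaws (over 3 N), clip in the fingers (over 1 N), neither touching heater, post or bottle; tube leans 30 to 60 degrees from upright, cap higher, bottom over 100 mm above the table, under 30 mm/s; short tubes within 15 mm of their starts (height (world z) of tall_tube above 0.1 m and angle between tall_tube's own z axis and vertical between 0.524 and 1.047 rad and contact force between clip and tall_tube above 3 N and contact force between the fingers and clip above 1 N and contact force between each of tall_tube, clip and heater below 0.05 N and contact force between clip and park below 0.05 N and linear speed of tall_tube below 0.03 m/s and distance of each of short_tube_a_cap, short_tube_b_cap from where it was at the start of the episode below 0.015 m and contact force between each of tall_tube, clip and reagent below 0.05 N); the arm keeps its last pose, push and grip.
It fails at once if the gripper or arm touched the hot tall tube (contact force between any of the fingers, the arm and tall_tube above 0.5 N).
It fails at once if another thing on the table was disturbed (moved over 30 mm) (distance of any of wrench, screwdriver, reagent, beaker, jar, column_nut from where it was at the start of the episode above 0.03 m).
It fails at once if a short tube was drawn out of the heater (height (world z) of any of short_tube_a_cap, short_tube_b_cap above 0.11 m).
It also fails if it takes over 61 s, if anything falls off the work surface, if the arm or the gripper's body presses on something with over 40 N, if the wrist force passes 120 N, or if a joint passes its speed limit or range.

## Robot

A 7-joint arm with a two-finger parallel gripper is mounted at the origin on the work surface. World frame = base frame: x ahead of the robot, y to its left, z up, the work surface at z = 0. Lengths are in m, angles in rad, forces in N, time in s.
With the tool pointing down it reaches from about 0.4 to 0.875 m from the base axis. Payload 6.5 kg.
Tool frame: the origin (TCP) lies at the centre of the arm's flange, where the gripper is bolted on; the fingertips stand 166 mm ahead of it and the grasp point (between the pads) lies 147 mm ahead of it; z points along the fingers, y is the direction in which the jaws open and shut (so a half turn about z gives the same grasp; the last joint's range is limited). The gripper opens to 88 mm and grips with 3 to 60 N. Pads are 18 mm wide; open, the fingers measure 123 mm over their backs; the gripper's body (75 mm by 187 mm) begins 45 mm behind the grasp point.
Start: joints at [1.238, 0.536, -0.004, 1.538, 0.003, 1.067, -0.071], TCP at [0.171, -0.627, 0.405] pointing down, gripper open.
Joint ranges: [-2.7, 2.7], [-0.37, 2.16], [-1.27, 1.26], [0.24, 2.4], [-1.31, 4.45], [0.19, 1.91], [-2.76, 2.76]. Speed limits (rad/s): [2.39, 2.39, 3.14, 3.14, 3.14, 3.14, 3.14].

## Interface

Orientations are given as a unit quaternion [x, y, z, w].
In Python, from bench import env gives the robot as it stands.
- The arm moves only by the tool servo_tool, never from a script. Its argument "plan" is a list that holds one entry, the list of rows, each a list of 7 numbers: the closure in counts, from 0 (fully open) to 255 (shut), then the shift along the tool's x, y, z in mm, then the turn, a rotation vector about the tool's x, y, z in degrees. A call has exactly 8 rows; each row shifts and turns the commanded pose from where the row before left it, along the tool's axes as they then stand; what a row does not reach is not made up. A row lasts 1/8 s, in which the tool goes at most 62.5 mm and 10.7 degrees, less where a joint would pass 70% of its speed; a pose out of reach is approached as far as the arm can. A call is refused whole if a number of a shift passes 62.5 or a number of a turn 10.7, either way. A call with a gripper value outside its range is refused whole. The fingers move at their own pace and stop on an object; the grip force is fixed at half the most. Time passes only in rows, so rows that do not move let the fingers close, or fill a call up. It gives the time, the measured TCP pose, the force and the opening at its end, in the units of the state.
- env.observe(): the state, without advancing time (a new reading comes with each control period).
- env.grab_frame(name): name is "scene" or "top" or "wrist"; returns the picture (480x640x3 uint8, blue, green, red); there is no depth.
- env.camera_info(name): a dict with "vfov" (degrees; the focal length in pixels is half the picture's height over the tangent of half this angle, whatever the lens; pixels are square), "cx", "cy" (the principal point, pixels), "rvec" (rotation vector, rad) and "tvec" (3), from world to camera coordinates, as OpenCV has them; the wrist camera has in their place "tool_from_camera" (4x4, takes a point from camera to tool coordinates, whose origin is the TCP and whose axes are the flange's). Camera axes: x right, y down, z forward; pixel columns grow to the right and rows downward; lengths in m; the calibration is good to about 2 mm. A picture is of the moment at which its call begins: read the wrist's pose just before it. camera_info takes no time and is no camera call.
- env.sign_off(): hands the job in, once; it reports no verdict.
Trained networks look in the newest picture that a camera, given by its name, has taken for a name from the list of things; names that differ only in an ending like _2 or _b are one class to them, and where a whole thing is asked for, a point or a joint stands for the part that bears it (a point fixed in the world has none). Each returns a list of dicts, best first, with "conf" (0 to 1); they miss things now and then, are a little off and sometimes report something else, mostly with a low value. They report only what shows in the picture. A call takes as long as a camera call.
- env.find_in(camera, target): "position" ([column, row] in pixels, amid what is visible of it).
The state is a dict: "t": time; "joints": joint angles; "dq": joint speeds; "tau": joint torques, N m; "eef_pos": TCP position; "tcp_rot": TCP orientation; "force": force on the tool from outside, world axes, zero at the start; "torque": the same for the moment, N m; "finger_gap": finger opening in m.
Only numpy, scipy, OpenCV 4.12 (cv2) and the standard library are available. Lean on these libraries where they do the work, as an engineer would, in place of code of your own. Each camera call takes 0.05 s, during which the arm holds its last target. There are 200 camera calls.

## Working session

There is one attempt and no reset: what is moved stays moved. The work goes in short steps, Python scripts to look and compute and a tool call to move; the robot and the scene stay as the last step left them, time stands still between calls to the robot, and variables do not carry over. Pictures are saved under pics/ and viewed, about 8 in all and at most 12, crops included, and the job is handed in when it is done.

Besides the shell and the picture viewer there is one more tool, called as a command line: name --argument value ..., lists and objects as JSON in quotes. servo_tool: Moves the arm, as the interface text tells. Its arguments: {"type":"object","properties":{"plan":{"type":"array"}},"required":["plan"]}

```bash
ls; mkdir -p pics; python3 - <<'E'
from bench import env
import cv2
s=env.observe()
print({k:s[k] for k in('t','eef_pos','tcp_rot','finger_gap','joints')})
ims=[]
for c in('scene','top'):
    im=env.grab_frame(c); cv2.imwrite(f'pics/{c}0.png',im)
    i=env.camera_info(c); print(c,i)
    for n in('clip','clip_handles','clip_jaws','clip_tongue','post_mid','park','heater','tall_tube_cap','short_tube_a_cap','reagent','beaker','jar','column_nut','wrench','screwdriver'):
        print(n,[([round(float(v)) for v in d['position']],round(float(d['conf']),2)) for d in env.find_in(c,n)[:3]])
print(env.camera_info('wrist'))
E
```

```text
pics
{'t': 0.0, 'eef_pos': array([ 0.17127521, -0.62670268,  0.40387591]), 'tcp_rot': array([ 9.91111454e-01,  1.33031594e-01, -1.73006873e-04, -8.06275696e-04]), 'finger_gap': 0.08815121349591679, 'joints': array([ 1.23782401,  0.53713605, -0.00444313,  1.538828  ,  0.00261065,
        1.06728359, -0.07119881])}
scene {'vfov': 43.8494929286058, 'cx': 319.3929542282938, 'cy': 240.07904051215226, 'rvec': array([ 2.26229421,  0.57199008, -0.25897103]), 'tvec': array([-0.52979402, -0.10213377,  1.6891138 ])}
clip [([225, 290], 0.93)]
clip_handles [([222, 288], 0.95)]
clip_jaws [([224, 286], 0.69)]
clip_tongue [([226, 286], 0.65), ([273, 272], 0.19)]
post_mid [([226, 309], 0.9)]
park [([230, 311], 0.74), ([338, 159], 0.21)]
heater [([333, 232], 0.98)]
tall_tube_cap [([333, 203], 0.43)]
short_tube_a_cap []
reagent [([351, 295], 0.82)]
beaker [([351, 297], 0.69), ([231, 408], 0.61)]
jar [([390, 262], 0.82)]
column_nut [([304, 364], 0.76), ([340, 161], 0.65)]
wrench [([272, 272], 0.92), ([386, 262], 0.31)]
screwdriver [([338, 160], 0.58)]
top {'vfov': 54.817363112002965, 'cx': 314.960903004
[... 456 characters left out ...]
.59)]
reagent [([339, 206], 0.86)]
beaker [([511, 237], 0.88), ([420, 213], 0.7)]
jar [([273, 195], 0.9)]
column_nut [([426, 208], 0.64), ([273, 195], 0.52)]
wrench [([338, 312], 0.89)]
screwdriver [([118, 336], 0.68), ([400, 315], 0.59), ([416, 317], 0.55)]
{'vfov': 59.36366425974718, 'cx': 318.70752887049395, 'cy': 242.86555763883095, 'tool_from_camera': array([[ 9.40026097e-04, -9.66070128e-01, -2.58278190e-01,
         6.63206986e-02],
       [ 9.99999212e-01,  1.12318477e-03, -5.61603357e-04,
        -6.23831313e-04],
       [ 8.32642356e-04, -2.58277459e-01,  9.66070422e-01,
         1.97886916e-02],
       [ 0.00000000e+00,  0.00000000e+00,  0.00000000e+00,
         1.00000000e+00]])}
```

View both.

View pics/scene0.png

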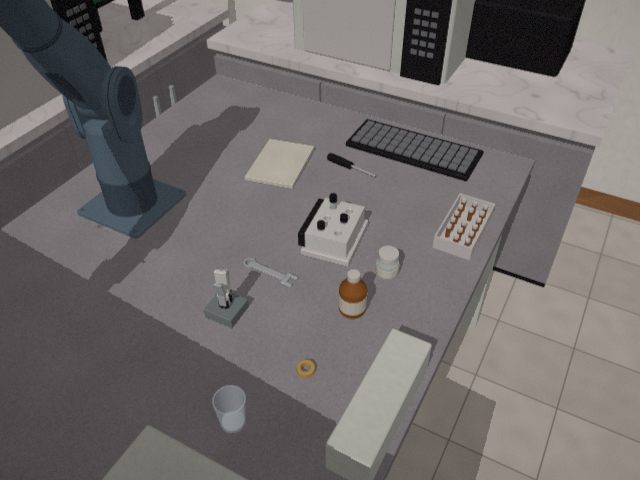

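View pics/top0.png

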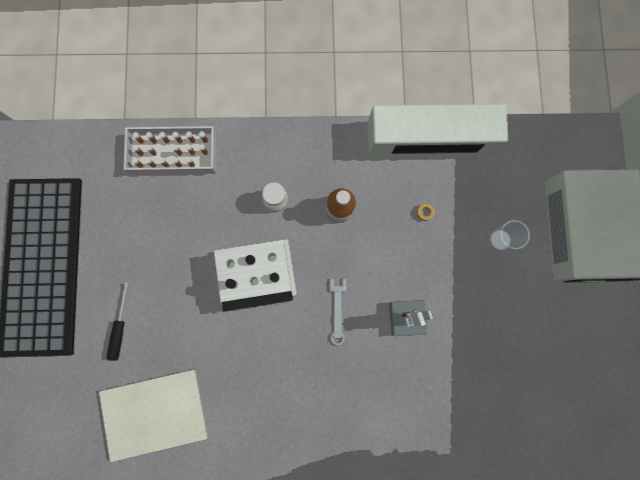

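```bash
cat > h.py <<'E'
from bench import env
import numpy as np, cv2
from scipy.spatial.transform import Rotation as R
W=None
def cam(c, s=None):
    i=env.camera_info(c); f=240/np.tan(np.radians(i['vfov']/2))
    if 'rvec' in i: Rm=cv2.Rodrigues(i['rvec'])[0]; t=i['tvec']
    else:
        s=s or env.observe(); T=np.eye(4); T[:3,:3]=R.from_quat(s['tcp_rot']).as_matrix(); T[:3,3]=s['eef_pos']
        M=np.linalg.inv(T@i['tool_from_camera']); Rm=M[:3,:3]; t=M[:3,3]
    K=np.array([[f,0,i['cx']],[0,f,i['cy']],[0,0,1]]); return K,Rm,t
def ray(C,p):
    K,Rm,t=C; return -Rm.T@t, Rm.T@np.linalg.inv(K)@np.array([p[0],p[1],1.])
def at_z(C,p,z):
    o,d=ray(C,p); return o+d*(z-o[2])/d[2]
def tri(C1,p1,C2,p2):
    P=[C[0]@np.c_[C[1],C[2]] for C in(C1,C2)]
    X=cv2.triangulatePoints(P[0],P[1],np.float64(p1).reshape(2,1),np.float64(p2).reshape(2,1)).ravel(); return X[:3]/X[3]
def proj(C,X):
    K,Rm,t=C; q=K@(Rm@np.asarray(X,float)+t); return q[:2]/q[2]
E
python3 - <<'E'
from h import *
np.set_printoptions(precision=3,suppress=True)
S,T=cam('scene'),cam('top')
for a in[(333,199),(344,217),(322,225)]:
    for b in[(231,284),(250,260),(274,277)]:
        X=tri(S,a,T,b); print(a,b,X,np.linalg.norm(proj(S,X)-a).round(1))
for z in(.07,): print('heater corners',[at_z(T,p,z) for p in[(214,252),(289,240),(293,291),(222,300)]])
print('park corners',[at_z(T,p,.03) for p in[(391,302),(424,300),(427,333),(393,336)]])
print('clip tri',tri(S,(222,275),T,(415,317)))
for n,p,z in[('reag',(342,203),.1),('jar',(274,195),.05),('beaker',(511,237),.04),('nut',(426,212),.01),('wrench',(338,312),0),('sd',(118,320),0)]: print(n,at_z(T,p,z))
a=cv2.imread('pics/top0.png')[285:345,375:445]; b=cv2.imread('pics/scene0.png')[255:330,190:260];c=cv2.imread('pics/scene0.png')[180:265,290:380]
cv2.imwrite('pics/c0.png',np.hstack([cv2.resize(x,(266,400),interpolation=cv2.INTER_CUBIC) if 0 else cv2.copyMakeBorder(y:=cv2.resize(x,None,fx=k,fy=k,interpolation=cv2.INTER_CUBIC),0,300-min(300,y.shape[0]),0,0,cv2.BORDER_CONSTANT)[:300] for x,k in((a,3.8),(b,3.8),(c,2.9))]))
E
```

```text
(333, 199) (231, 284) [0.546 0.18  0.097] 0.1
(333, 199) (250, 260) [0.58  0.128 0.149] 2.6
(333, 199) (274, 277) [0.573 0.099 0.164] 5.7
(344, 217) (231, 284) [0.561 0.199 0.026] 3.0
(344, 217) (250, 260) [0.597 0.143 0.085] 0.2
(344, 217) (274, 277) [0.59  0.109 0.104] 8.7
(322, 225) (231, 284) [0.531 0.18  0.005] 5.7
(322, 225) (250, 260) [0.569 0.122 0.068] 8.6
(322, 225) (274, 277) [0.56  0.093 0.081] 0.3
heater corners [array([0.616, 0.221, 0.07 ]), array([0.639, 0.06 , 0.07 ]), array([0.529, 0.053, 0.07 ]), array([0.514, 0.203, 0.07 ])]
park corners [array([ 0.503, -0.163,  0.03 ]), array([ 0.505, -0.237,  0.03 ]), array([ 0.433, -0.239,  0.03 ]), array([ 0.428, -0.164,  0.03 ])]
clip tri [ 0.468 -0.195  0.12 ]
reag [ 0.712 -0.055  0.1  ]
jar [0.745 0.093 0.05 ]
beaker [ 0.642 -0.438  0.04 ]
nut [ 0.709 -0.257  0.01 ]
wrench [ 0.483 -0.047  0.   ]
sd [0.476 0.448 0.   ]
```

View pics/c0.png

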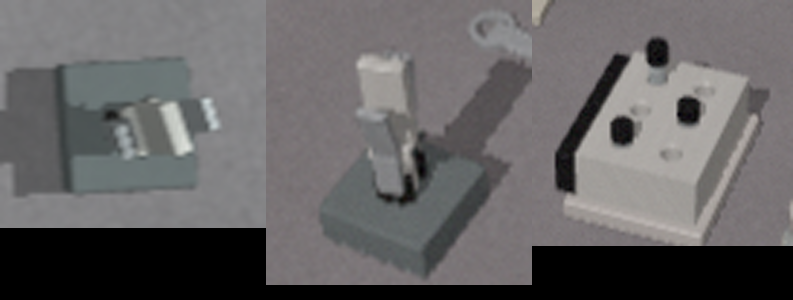

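servo_tool --plan '[[[0,40,-33.5,0,0,0,0],[0,40,-33.5,0,0,0,0],[0,40,-33.5,0,0,0,0],[0,40,-33.5,0,0,0,0],[0,40,-33.5,0,0,0,0],[0,40,-33.5,0,0,0,0],[0,40,-33.5,0,0,0,0],[0,40,-33.5,0,0,0,0]]]'

```text
t: 2.6
eef_pos: [0.4102, -0.2827, 0.405]
tcp_rot: [0.991, 0.133, 0.0, 0.0]
force: [0.5, -0.6, 0.1]
finger_gap: 0.0883
```

servo_tool --plan '[[[0,40,-33.5,0,0,0,0],[0,38,-33,0,0,0,0],[0,0,0,15,0,0,-2.7],[0,0,0,15,0,0,0],[0,0,0,0,0,0,0],[0,0,0,0,0,0,0],[0,0,0,0,0,0,0],[0,0,0,0,0,0,0]]]'

```text
t: 3.6
eef_pos: [0.4671, -0.1996, 0.3751]
tcp_rot: [0.988, 0.156, 0.0, 0.0]
force: [-0.3, -0.4, -0.3]
finger_gap: 0.0882
```

```bash
python3 - <<'E'
from h import *
np.set_printoptions(precision=3,suppress=True)
s=env.observe();im=env.grab_frame('wrist');cv2.imwrite('pics/w1.png',im);C=cam('wrist',s)
print(s['t'],s['eef_pos'],s['joints'],R.from_quat(s['tcp_rot']).as_matrix())
for n,z in(('clip_handles',.102),('clip_tongue',.112),('clip_jaws',.04),('post_mid',.04),('park',.03)):
    for d in env.find_in('wrist',n)[:2]: print(n,d['position'],round(d['conf'],2),at_z(C,d['position'],z))
E
```

```text
3.6 [ 0.467 -0.2    0.375] [ 0.498  0.345 -0.223  1.928  0.097  0.878 -1.031] [[ 0.951  0.308  0.001]
 [ 0.308 -0.951 -0.   ]
 [ 0.     0.    -1.   ]]
clip_handles [322.9, 237.2] 0.87 [ 0.47  -0.201  0.102]
clip_jaws [322.6, 241.3] 0.8 [ 0.452 -0.207  0.04 ]
post_mid [323.7, 196.9] 0.84 [ 0.485 -0.197  0.04 ]
post_mid [323.7, 240.8] 0.31 [ 0.453 -0.208  0.04 ]
park [318.9, 198.5] 0.95 [ 0.481 -0.194  0.03 ]
park [293.8, 237.3] 0.57 [ 0.446 -0.185  0.03 ]
```

View pics/w1.png

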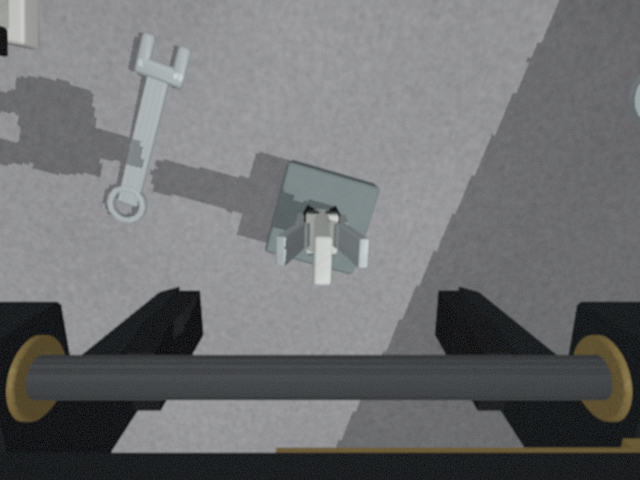

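```bash
python3 - <<'E'
from h import *
np.set_printoptions(precision=4,suppress=True)
s=env.observe();C=cam('wrist',s);M=R.from_quat(s['tcp_rot']).as_matrix()
f=lambda p,z:at_z(C,p,z)
a,b=f((281,250),.118),f((363,253),.118);t=f((322.5,262),.137)
print('handles',a,b,(a+b)/2,np.linalg.norm(a-b),'tongue',t)
t1,t2=f((323.5,238),.137),f((322,285),.137);print('len',np.linalg.norm(t1-t2))
for X in((a+b)/2,t): print('tool mm',M.T@(X-s['eef_pos'])*1000)
print('ang y', M.T@(b-a)*1e3,'ang x',M.T@(t1-t2)*1e3)
E
```

```text
handles [ 0.4588 -0.1781  0.118 ] [ 0.4719 -0.2243  0.118 ] [ 0.4654 -0.2012  0.118 ] 0.048064695201663184 tongue [ 0.465  -0.2015  0.137 ]
len 0.02670985374290806
tool mm [ -2.2226   1.2032 256.7397]
tool mm [ -2.6503   1.3261 237.7397]
ang y [-1.773  48.032   0.0014] ang x [26.7001  0.7222  0.0008]
```

servo_tool --plan '[[[0,-2.4,1.3,20,0,0,2],[0,0,0,25,0,0,0],[0,0,0,25,0,0,0],[0,0,0,25,0,0,0],[0,0,0,20,0,0,0],[0,0,0,11,0,0,0],[0,0,0,0,0,0,0],[0,0,0,0,0,0,0]]]'

```text
t: 4.9
eef_pos: [0.4656, -0.2015, 0.2494]
tcp_rot: [0.99, 0.139, 0.0, 0.0]
force: [0.7, 1.0, -0.2]
finger_gap: 0.0884
```

servo_tool --plan '[[[255,0,0,0,0,0,0],[255,0,0,0,0,0,0],[255,0,0,0,0,0,0],[255,0,0,0,0,0,0],[255,0,0,0,0,0,0],[255,0,0,0,0,0,0],[255,0,0,0,0,0,0],[255,0,0,0,0,0,0]]]'

```text
t: 5.9
eef_pos: [0.4664, -0.2026, 0.2501]
tcp_rot: [0.99, 0.139, 0.002, 0.001]
force: [0.2, -2.6, 8.7]
finger_gap: 0.0284
```

servo_tool --plan '[[[255,0,0,-4,0,0,0],[255,0,0,-8,0,0,0],[255,0,0,-12,0,0,0],[255,0,0,-16,0,0,0],[255,0,0,-20,0,0,0],[255,0,0,-20,0,0,0],[255,0,0,-20,0,0,0],[255,0,0,0,0,0,0]]]'

```text
t: 6.9
eef_pos: [0.4657, -0.2015, 0.3507]
tcp_rot: [0.99, 0.139, 0.002, 0.001]
force: [-0.2, -0.1, -1.8]
finger_gap: 0.0284
```

```bash
python3 - <<'E'
from h import *
np.set_printoptions(precision=4,suppress=True)
s=env.observe();im=env.grab_frame('scene');w=env.grab_frame('wrist');print(s['eef_pos'],s['force'],s['finger_gap'])
cv2.imwrite('pics/l.png',np.hstack([cv2.resize(im[220:340,160:290],None,fx=3,fy=3,interpolation=cv2.INTER_CUBIC),cv2.resize(w[130:370,170:470],None,fx=1.3,fy=1.5)]))
E
```

```text
[ 0.4657 -0.2015  0.3507] [-0.1918 -0.1204 -1.8247] 0.028350759586806076
```

View pics/l.png

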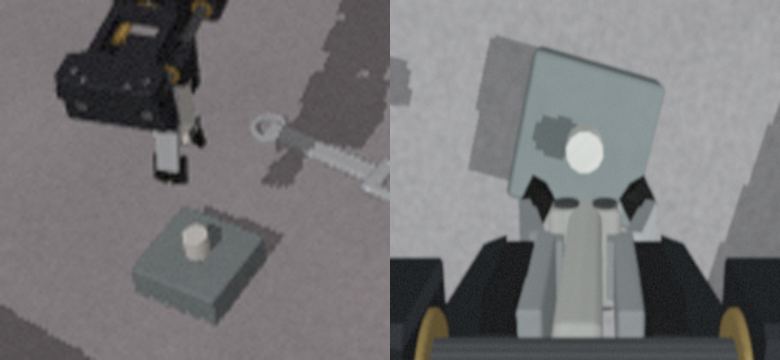

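servo_tool --plan '[[[255,10,-25,-10,0,0,0],[255,20,-50,-10,0,0,0],[255,20,-50,-10,0,0,0],[255,22,-54,-10,0,0,0],[255,22,-54,-10,0,0,0],[255,22,-54,0,0,0,0],[255,18,-42,0,0,0,0],[255,8,-16,0,0,0,0]]]'

```text
t: 8.0
eef_pos: [0.5061, 0.1723, 0.3979]
tcp_rot: [0.99, 0.141, -0.001, -0.001]
force: [0.3, 0.3, -0.8]
finger_gap: 0.0286
```

servo_tool --plan '[[[255,0,0,0,0,0,0],[255,0,0,0,0,0,0],[255,0,0,0,0,0,0],[255,0,0,0,0,0,0],[255,0,0,0,0,0,0],[255,0,0,0,0,0,0],[255,0,0,0,0,0,0],[255,0,0,0,0,0,0]]]'

```text
t: 9.0
eef_pos: [0.5067, 0.1694, 0.3987]
tcp_rot: [0.99, 0.139, -0.0, 0.0]
force: [0.0, -0.2, -0.9]
finger_gap: 0.0282
```

```bash
python3 - <<'E'
from h import *
np.set_printoptions(precision=4,suppress=True)
s=env.observe();w=env.grab_frame('wrist');C=cam('wrist',s);M=R.from_quat(s['tcp_rot']).as_matrix()
print(s['t'],s['eef_pos'],s['joints'],s['finger_gap'],s['force'])
for d in env.find_in('wrist','tall_tube_cap'):
    X=at_z(C,d['position'],.105); print(d,X,M.T@(X-s['eef_pos'])*1e3)
# dark cap blobs
cv2.imwrite('pics/w2.png',w)
E
```

```text
9.0 [0.5067 0.1694 0.3987] [-0.1084  0.3738 -0.3736  1.8344  0.163   0.9634 -1.8435] 0.02818876596489529 [ 0.0427 -0.2041 -0.9079]
{'position': [321.4, 170.3], 'conf': 0.76} [0.5467 0.18   0.105 ] [ 41.4551   0.9082 293.6753]
```

View pics/w2.png

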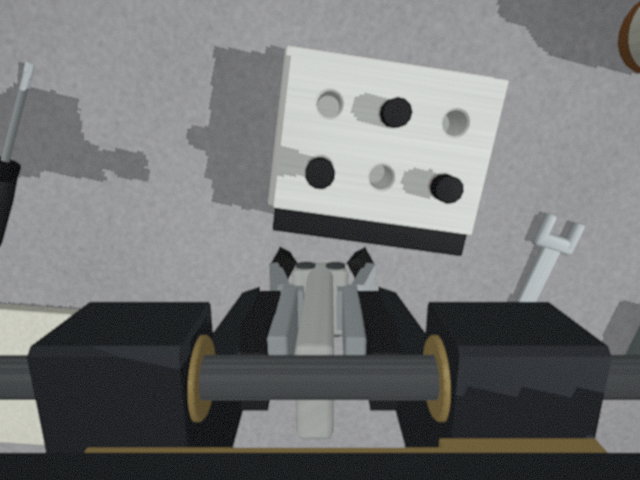

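```bash
python3 - <<'E'
from h import *
np.set_printoptions(precision=2,suppress=True)
s=env.observe();M=R.from_quat(s['tcp_rot']).as_matrix()
def tool(p,z,pos):
    q=dict(s);q['eef_pos']=np.array(pos);X=at_z(cam('wrist',q),p,z);return M.T@(X-q['eef_pos'])*1e3
print('post',tool((319,231),.05,[.4657,-.2015,.3507]))
for p in((320,173),(319,174),(321,172)): print('cap',tool(p,.11,s['eef_pos']))
w=cv2.imread('pics/w2.png');g=w.max(2)[140:205,295:345];b=(g<60).astype(np.uint8)
ys,xs=np.nonzero(b);print(xs.min()+295,xs.max()+295,ys.min()+140,ys.max()+140,b.sum(),xs.mean()+295,ys.mean()+140)
print('tongue top',tool((315.5,420),.3987-.112,s['eef_pos']),'jaws',tool((323.5,258),.3987-.2,s['eef_pos']))
E
```

```text
post [ -0.35  -0.59 300.7 ]
cap [ 40.22  -0.   288.69]
cap [ 39.59  -0.63 288.69]
cap [ 40.84   0.63 288.69]
306 333 158 187 658 319.4376899696049 172.54559270516717
tongue top [ -5.15  -1.45 111.99] jaws [ 11.15   1.42 199.99]
```

servo_tool --plan '[[[255,20,-1,0,0,0,0],[255,20.3,0,0,0,0,0],[255,0,0,10,0,0,0],[255,0,0,20,0,0,0],[255,0,0,20,0,0,0],[255,0,0,10,0,0,0],[255,0,0,0,0,0,0],[255,0,0,0,0,0,0]]]'

```text
t: 10.1
eef_pos: [0.5452, 0.1816, 0.3393]
tcp_rot: [0.99, 0.139, 0.0, -0.0]
force: [0.5, 0.5, -1.0]
finger_gap: 0.0282
```

```bash
python3 - <<'E'
from h import *
np.set_printoptions(precision=4,suppress=True)
s=env.observe();w=env.grab_frame('wrist');im=env.grab_frame('scene');print(s['eef_pos'],s['force'],s['finger_gap'])
cv2.imwrite('pics/l2.png',np.hstack([cv2.resize(im[130:250,270:400],None,fx=3,fy=3,interpolation=cv2.INTER_CUBIC),cv2.resize(w[130:370,170:470],None,fx=1.3,fy=1.5)]))
E
```

```text
[0.5452 0.1816 0.3393] [ 0.531   0.4645 -1.032 ] 0.02821478050721494
```

View pics/l2.png

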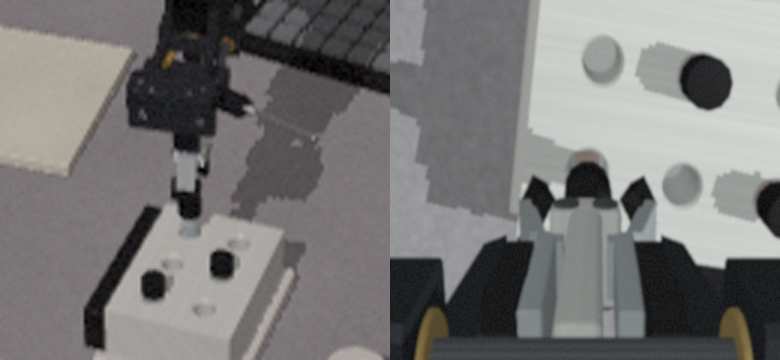

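servo_tool --plan '[[[255,0,0,6,0,0,0],[255,0,0,8,0,0,0],[255,0,0,8,0,0,0],[255,0,0,6,0,0,0],[255,0,0,2,0,0,0],[255,0,0,0,0,0,0],[255,0,0,0,0,0,0],[255,0,0,0,0,0,0]]]'

```text
t: 11.2
eef_pos: [0.5452, 0.1815, 0.309]
tcp_rot: [0.99, 0.139, 0.0, -0.0]
force: [-0.8, -0.1, -1.2]
finger_gap: 0.0279
```

servo_tool --plan '[[[165,0,0,0,0,0,0],[150,0,0,0,0,0,0],[135,0,0,0,0,0,0],[120,0,0,0,0,0,0],[80,0,0,0,0,0,0],[0,0,0,0,0,0,0],[0,0,0,0,0,0,0],[0,0,0,0,0,0,0]]]'

```text
t: 12.2
eef_pos: [0.5452, 0.1815, 0.3087]
tcp_rot: [0.99, 0.139, 0.0, -0.0]
force: [-0.1, -0.0, 0.2]
finger_gap: 0.0846
```

servo_tool --plan '[[[0,0,0,-8,0,0,0],[0,0,0,-20,0,0,0],[0,0,0,-20,0,0,0],[0,0,0,-20,0,0,0],[0,0,0,-20,0,0,0],[0,0,0,-12,0,0,0],[0,0,0,0,0,0,0],[0,0,0,0,0,0,0]]]'

```text
t: 13.2
eef_pos: [0.5449, 0.1813, 0.408]
tcp_rot: [0.99, 0.139, -0.001, 0.0]
force: [-1.0, 0.4, -0.4]
finger_gap: 0.0884
```

```bash
python3 - <<'E'
from h import *
np.set_printoptions(precision=4,suppress=True)
s=env.observe();w=env.grab_frame('wrist');im=env.grab_frame('scene');print(s['eef_pos'],s['force'],s['finger_gap'],s['joints'])
cv2.imwrite('pics/l3.png',np.hstack([cv2.resize(im[130:250,270:400],None,fx=3,fy=3,interpolation=cv2.INTER_CUBIC),cv2.resize(w[130:370,220:420],None,fx=2,fy=1.5)]))
cv2.imwrite('pics/w3.png',w)
E
```

```text
[0.5449 0.1813 0.408 ] [-0.9928  0.4152 -0.352 ] 0.08835860653172768 [-0.1224  0.4306 -0.3643  1.7239  0.1753  1.0204 -1.8403]
```

View pics/l3.png

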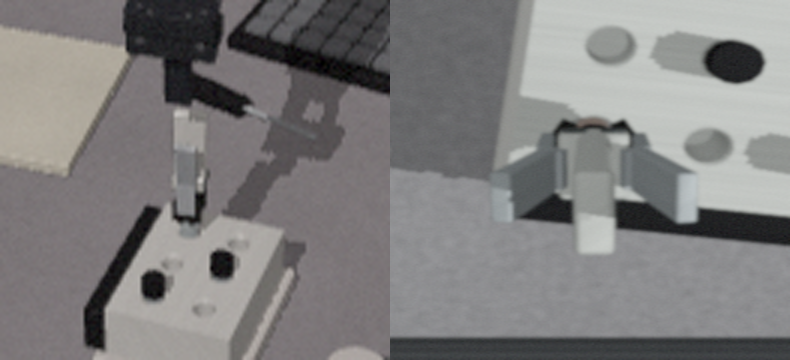

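servo_tool --plan '[[[0,0,0,0,0,0,-10],[0,0,0,0,0,0,-10],[0,0,0,0,0,0,-10],[0,0,0,0,0,0,-10],[0,0,0,0,0,0,-10],[0,0,0,0,0,0,-10],[0,0,0,0,0,0,-10],[0,0,0,0,0,0,-10]]]'

```text
t: 14.3
eef_pos: [0.545, 0.1814, 0.408]
tcp_rot: [0.667, 0.745, -0.0, -0.0]
force: [0.5, -0.3, 0.5]
finger_gap: 0.0876
```

servo_tool --plan '[[[0,0,0,0,0,0,-8],[0,0,0,0,0,0,0],[0,0,0,0,0,0,0],[0,0,0,0,0,0,0],[0,0,0,0,0,0,0],[0,0,0,0,0,0,0],[0,0,0,0,0,0,0],[0,0,0,0,0,0,0]]]'

```text
t: 15.3
eef_pos: [0.5451, 0.1815, 0.4087]
tcp_rot: [0.616, 0.788, -0.0, 0.0]
force: [-0.8, 0.6, -0.5]
finger_gap: 0.0881
```

```bash
python3 - <<'E'
from h import *
np.set_printoptions(precision=4,suppress=True)
s=env.observe();w=env.grab_frame('wrist');print(s['eef_pos'],s['finger_gap'],s['joints'],2*np.degrees(np.arctan2(s['tcp_rot'][1],s['tcp_rot'][0])))
cv2.imwrite('pics/w4.png',w)
C=cam('wrist',s);M=R.from_quat(s['tcp_rot']).as_matrix()
print([proj(C,s['eef_pos']+M@np.array([a,b,.408-.197])) for a,b in((-.005,-.014),(.005,-.014),(.005,.014),(-.005,.014))])
E
```

```text
[0.5451 0.1815 0.4087] 0.08813470935108468 [ 0.1124  0.4943 -0.6914  1.7091  0.3529  1.0663 -0.4493] 103.98592931975267
[array([289.2857, 284.5311]), array([288.9269, 264.7988]), array([347.6662, 264.8377]), array([347.2789, 284.5669])]
```

View pics/w4.png

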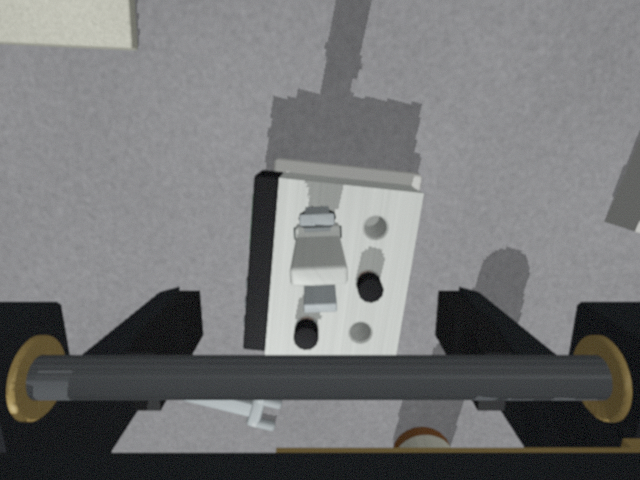

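servo_tool --plan '[[[0,0,0,10,0,0,-2],[0,0,0,20,0,0,0],[0,0,0,20,0,0,0],[0,0,0,20,0,0,0],[0,0,0,14,0,0,0],[0,0,0,5,0,0,0],[0,0,0,0,0,0,0],[0,0,0,0,0,0,0]]]'

```text
t: 16.35
eef_pos: [0.5454, 0.1816, 0.3203]
tcp_rot: [0.602, 0.799, 0.001, 0.0]
force: [0.2, -0.1, 0.1]
finger_gap: 0.0882
```

servo_tool --plan '[[[100,0,0,0,0,0,0],[140,0,0,0,0,0,0],[160,0,0,0,0,0,0],[175,0,0,0,0,0,0],[255,0,0,0,0,0,0],[255,0,0,0,0,0,0],[255,0,0,0,0,0,0],[255,0,0,0,0,0,0]]]'

```text
t: 17.35
eef_pos: [0.5452, 0.1815, 0.3197]
tcp_rot: [0.602, 0.799, 0.0, -0.0]
force: [-0.6, -0.0, -0.5]
finger_gap: 0.0274
```

Gripped across the tongue (27.4 mm). Lift straight up.

servo_tool --plan '[[[255,0,0,-4,0,0,0],[255,0,0,-8,0,0,0],[255,0,0,-10,0,0,0],[255,0,0,-14,0,0,0],[255,0,0,-18,0,0,0],[255,0,0,-18,0,0,0],[255,0,0,-18,0,0,0],[255,0,0,-18,0,0,0]]]'

```text
t: 18.35
eef_pos: [0.5451, 0.1815, 0.4291]
tcp_rot: [0.602, 0.799, 0.0, 0.0]
force: [-0.1, 1.0, -0.9]
finger_gap: 0.0274
```

servo_tool --plan '[[[255,0,0,-15,0,0,0],[255,0,0,-15,0,0,0],[255,0,0,-15,0,0,0],[255,0,0,-10,0,0,0],[255,0,0,-5,0,0,0],[255,0,0,0,0,0,0],[255,0,0,0,0,0,0],[255,0,0,0,0,0,0]]]'

```text
t: 19.35
eef_pos: [0.5451, 0.1814, 0.4872]
tcp_rot: [0.602, 0.799, -0.0, -0.0]
force: [-0.0, 0.2, -2.1]
finger_gap: 0.0277
```

```bash
python3 - <<'E'
from h import *
np.set_printoptions(precision=4,suppress=True)
s=env.observe();im=env.grab_frame('scene');t=env.grab_frame('wrist');print(s['eef_pos'],s['force'],s['finger_gap'],s['joints'])
cv2.imwrite('pics/l4.png',np.hstack([cv2.resize(im[90:250,260:390],None,fx=3,fy=3,interpolation=cv2.INTER_CUBIC),cv2.resize(t[130:370,200:440],(390,480))]))
E
```

```text
[0.5451 0.1814 0.4872] [-0.024   0.1968 -2.1446] 0.02774161962960983 [ 0.1437  0.4214 -0.7305  1.6156  0.2947  1.2192 -0.3668]
```

View pics/l4.png

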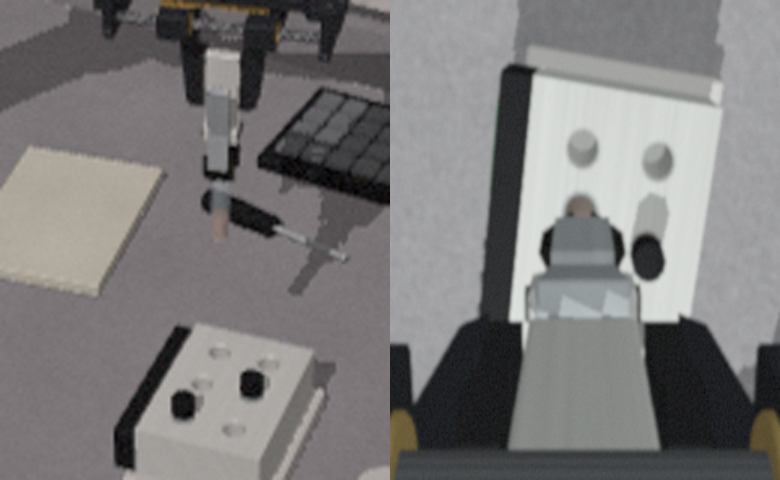

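servo_tool --plan '[[[255,0,0,0,-2,0,0],[255,0,0,0,-4,0,0],[255,0,0,0,-5,0,0],[255,0,0,0,-5,0,0],[255,0,0,0,-5,0,0],[255,0,0,0,-5,0,0],[255,0,0,0,-3,0,0],[255,0,0,0,-1,0,0]]]'

```text
t: 20.45
eef_pos: [0.5448, 0.1814, 0.4875]
tcp_rot: [0.581, 0.771, 0.206, 0.156]
force: [0.0, 0.2, -2.1]
finger_gap: 0.0273
```

```bash
python3 - <<'E'
from h import *
np.set_printoptions(precision=3,suppress=True)
s=env.observe();print(s['eef_pos'],s['force'],s['finger_gap'],s['joints'],R.from_quat(s['tcp_rot']).as_matrix()[:,2])
E
```

```text
[0.545 0.181 0.487] [ 0.024  0.187 -2.106] 0.02730071275205289 [ 0.17   0.271 -0.697  1.842  0.47   0.615 -0.506] [ 0.481  0.137 -0.866]
```

servo_tool --plan '[[[255,0,0,0,-2,0,0],[255,0,0,0,-3,0,0],[255,0,0,0,-4,0,0],[255,0,0,0,-3,0,0],[255,0,0,0,-2,0,0],[255,0,0,0,-1,0,0],[255,0,0,0,0,0,0],[255,0,0,0,0,0,0]]]'

```text
t: 21.45
eef_pos: [0.5452, 0.1815, 0.4876]
tcp_rot: [0.556, 0.738, 0.305, 0.23]
force: [-0.6, -1.0, -1.4]
finger_gap: 0.0277
```

servo_tool --plan '[[[255,0,0,0,0,0,0],[255,0,0,0,0,0,0],[255,0,0,0,0,0,0],[255,0,0,0,0,0,0],[255,0,0,0,0,0,0],[255,0,0,0,0,0,0],[255,0,0,0,0,0,0],[255,0,0,0,0,0,0]]]'

```text
t: 22.45
eef_pos: [0.5452, 0.1815, 0.4877]
tcp_rot: [0.556, 0.738, 0.306, 0.23]
force: [0.4, -0.3, -1.4]
finger_gap: 0.0277
```

```bash
python3 - <<'E'
from h import *
np.set_printoptions(precision=3,suppress=True)
s=env.observe();print(s['eef_pos'],s['force'],s['finger_gap'],s['joints'],s['dq'],R.from_quat(s['tcp_rot']).as_matrix()[:,2])
im=env.grab_frame('scene');t=env.grab_frame('wrist')
C=cam('scene');z=R.from_quat(s['tcp_rot']).as_matrix()[:,2]
print('expect cap,bottom px',[proj(C,s['eef_pos']+z*d) for d in(.219,.294)],'bottom',s['eef_pos']+z*.294)
cv2.imwrite('pics/l5.png',np.hstack([cv2.resize(im[90:250,260:390],None,fx=3,fy=3,interpolation=cv2.INTER_CUBIC),cv2.resize(t[60:370,180:460],(390,480))]))
E
```

```text
[0.545 0.181 0.488] [ 0.438 -0.296 -1.371] 0.027672864268075085 [ 0.035  0.207 -0.524  1.957  0.794  0.304 -0.84 ] [-0.     0.     0.     0.001  0.001  0.001  0.001] [ 0.68   0.195 -0.707]
expect cap,bottom px [array([400.288, 127.003]), array([421.094, 149.189])] bottom [0.745 0.239 0.28 ]
```

View pics/l5.png

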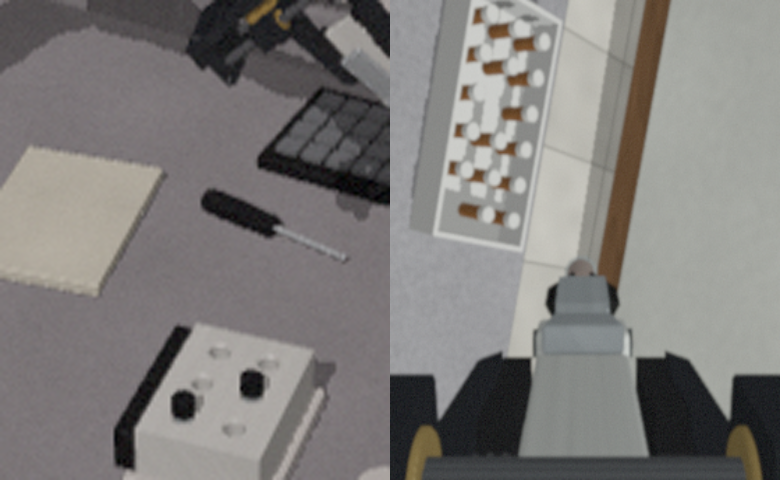

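```bash
python3 - <<'E'
from h import *
im=env.grab_frame('scene');cv2.imwrite('pics/l6.png',cv2.resize(im[60:190,330:460],None,fx=4,fy=4,interpolation=cv2.INTER_CUBIC))
E
```

```text
(no output)
```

View pics/l6.png

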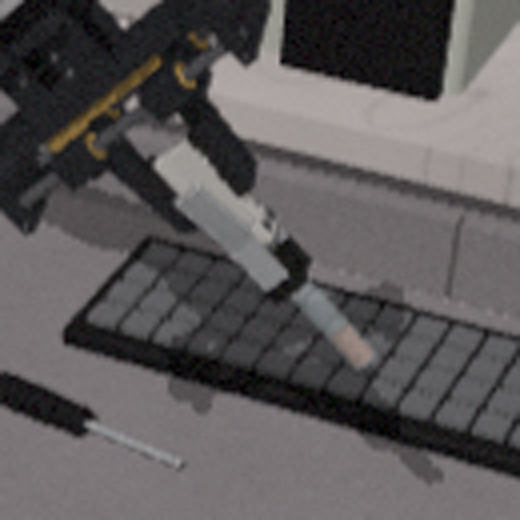

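```bash
python3 -c "
from bench import env
print(env.sign_off())"
```

```text
the job is handed in; nothing more can be done
None
```

The tall tube is out of the heater and held up by the clip at about 45° with the cap end higher, at rest. I handed the job in at about 22.6 s of the 61 s allowed; no verdict was reported.

I squeezed the clip off its post and lowered its open jaws over the tall tube's cap. After letting them close, I let go, gripped the tongue across and lifted the tube straight up before tipping it.

**Last checks:**
- **Tilt and position:** the tool leans 45°. The tube's bottom shows at pixel (422, 149) in the scene picture, where a straight tube should be, so it has not slipped. That puts its bottom about 0.28 m above the table.
- **Grip:** the fingers stand 27.7 mm apart on the 28 mm tongue, and the joints are still.
- **Heater:** in the second-to-last scene picture, both short tubes are still in their bores.
- **Rest of the scene:** the gripper stayed on the clip, and no move came near the other things. I did not measure the bottle, beaker, jar, nut or wrench again at the end.

No check failed. The clip sat about 1.7° askew in the fingers while I carried it to the cap. I allowed for that, and the cap was centred between the jaws when they closed.

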